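# Find the hidden catch and open the inlay sample case

### The job

Open the glass-topped sample case: feel along the top of its front rail with a fingertip until you find the hidden thumb notch, press the catch plate inside the notch right down so that the lid springs free, then take the hand clear and leave the lid standing fully open. Do not lean on the glass lid, pick nothing up, and leave the other things on the bench where they are.

Things in the scene. Friction and masses are not known exactly. Their poses are not given: they have to be found in the camera images.
- case: The sample case, origin at the centre of its underside: a fixed dark oak box, 320 mm deep (x), 500 mm wide (y), 85 mm high, standing on the bench, front rail towards the robot. Its x axis points from the front rail to the hinged back, y runs along the rail, z up. The lid is an oak frame with a glass pane; inlay panels lie inside.
- rail_mid (a point): Middle of the front rail's level, smooth top, 85 mm above the bench; axes as the case. The rail is 500 mm long (y), 30 mm deep (x -15 to +15 mm). The shut lid begins 2 mm behind it, tops flush. Hidden in the rail is one thumb notch in the same oak, 54 mm long (y), through the rail's full depth, open at top and front; its middle lies anywhere from y = -70 to +70 mm.
- catch (a joint): Oak thumb plate in the notch, 48 mm wide, top 15 mm below the rail's top; spans x -12 to +25 mm of rail_mid, where it is hinged (axis along y) under the lid. Sprung: 0 rad at rest, grows as it is pressed down, stop at 0.26 (about 7 mm down at the rail's middle line, 4 to 7 N there). The lid is freed at about 0.15; let go, the plate springs back.
- lid: Lid, 16 mm thick, 288 mm deep (x), 500 mm wide (y); origin at its middle, axes as the case while shut. It is hinged along its far edge (140 mm behind the origin) and held shut by the catch; once freed its damped springs raise it unaided (front edge up, away from the robot) to a stop, tilted 1.05 rad (60 degrees), in about 4 s with at most 4 N at the front edge, and it stays up.
- pen_tin: Bystander: open dark steel pen tin, 190 x 62 x 26 mm, with pens in it; loose; origin at the centre of its underside.
- wax: Bystander: ochre block of wax, 55 x 38 x 22 mm; loose; origin at the centre of its underside.
- slate: Bystander: grey slate plate, 110 x 130 x 8 mm, carrying unfinished inlay; loose; origin at the centre of its underside.
- bowl: Bystander: terracotta bowl, 150 mm across, 55 mm high; loose; origin at the centre of its underside.
- jar: Bystander: amber glass jar, 64 mm across, 95 mm high; loose; origin at the centre of its underside.
- tape: Bystander: roll of paper tape lying flat, 100 mm across, 22 mm high; loose; origin at the centre of its underside.
- loupe: Bystander: black eye loupe standing up, 46 mm across, 42 mm high; loose; origin at the centre of its underside.
- stone: Bystander: rounded lump of pale marble, 60 x 45 x 32 mm; loose; origin at the centre of its underside.

How it is judged:
On the way, in this order (a step that is already met when the one before it is completed fails the run):
1. a fingertip feels along the top of the front rail ((contact force between the fingers and case_c2 above 0.3 N or contact force between the fingers and case_c4 above 0.3 N or contact force between the fingers and front_rail above 0.3 N) and value of joint catch below 0.1 rad), for 0.2 s.
2. the catch plate is pressed right down (value of joint catch above 0.2 rad), for 0.02 s.
At the end, for the whole second after the job is handed in: the lid stands open, tilted by more than 0.95 rad (its stop is at 1.05), and is at rest, the catch plate has sprung back (under 0.06 rad) (angle between lid's own z axis and vertical above 0.95 rad and angular speed of lid below 0.05 rad/s and value of joint catch below 0.06 rad); the robot touches nothing.
It fails at once if the hand or arm leans on the lid (more than 20 N) (contact force between any of the fingers, the arm and lid above 20 N).
It fails at once if any of the loose things on the bench is lifted or shifted by more than 30 mm (distance of any of pen_tin, wax, slate, bowl, jar, tape, loupe, stone from where it was at the start of the episode above 0.03 m).
It also fails if it takes over 72 s, if anything falls off the work surface, if the arm or the gripper's body presses on something with over 40 N, if the wrist force passes 120 N, or if a joint passes its speed limit or range.

### The arm

A 6-joint arm with a two-finger parallel gripper is mounted at the origin on the work surface. World frame = base frame: x ahead of the robot, y to its left, z up, the work surface at z = 0. Lengths are in m, angles in rad, forces in N, time in s.
With the tool pointing down it reaches from about 0.375 to 0.9 m from the base axis. Payload 3.1 kg.
Tool frame: the origin (TCP) lies at the very end of the fingers, on their centre line; the grasp point (between the pads) lies 19 mm behind it; z points along the fingers, y is the line along which they close (so a half turn about z gives the same grasp; the last joint's range is limited). The gripper opens to 87 mm and grips with 3 to 60 N. Pads are 19 mm wide; open, the fingers measure 117 mm over their backs; the gripper's body (75 mm by 190 mm) begins 51 mm behind the grasp point.
Start: joints at [-1.369, 0.527, 1.433, -0, 1.181, -0.178], TCP at [0.232, -0.58, 0.223] pointing down, gripper open.
Joint ranges: [-3.08, 3.08], [-0.75, 2.2], [0.22, 2.44], [-1.43, 4.57], [0, 2.65], [-2.85, 2.85]. Speed limits (rad/s): [2.79, 2.79, 3.14, 3.14, 3.14, 3.14].

### API

Orientations are given as [roll, pitch, yaw] about the fixed x, y, z axes, in that order (R = Rz(yaw) Ry(pitch) Rx(roll)).
In Python, from bench import arm gives the robot as it stands.
- The arm moves only by the tool arm_command, never from a script. Its argument "steps" is one flat list of numbers, 7 for each row, row after row: the opening, from -1 (shut) to 1 (fully open), so that 0 is half open, then the shift along the tool's x, y, z in units of 0.05 m (1.0 is 0.05 m), then the turn, a rotation vector about the tool's x, y, z in units of 120 degrees (1.0 is 120 degrees). A call has exactly 10 rows; each row shifts and turns the commanded pose from where the row before left it, along the tool's axes as they then stand; what a row does not reach is not made up. A row lasts 1/8 s, in which the tool goes at most 62.5 mm and 10.7 degrees, less where a joint would pass 70% of its speed; a pose out of reach is approached as far as the arm can. A call with a number of a shift or a turn outside -1 to 1 is refused whole. A call with a gripper value outside its range is refused whole. The fingers move at their own pace and stop on an object; the grip force is fixed at half the most. Time passes only in rows, so rows that do not move let the fingers close, or fill a call up. It gives the time, the measured TCP pose, the force, the opening and the grip force at its end, in the units of the state.
- arm.get_obs(): the state, without advancing time (a new reading comes with each control period).
- arm.read_camera(name): name is "side" or "top" or "wrist"; returns the picture (420x560x3 uint8, red, green, blue); there is no depth.
- arm.camera_params(name): a dict with "fovy" (degrees; the focal length in pixels is half the picture's height over the tangent of half this angle, whatever the lens; pixels are square), "cx", "cy" (the principal point, pixels), "rvec" (rotation vector, rad) and "tvec" (3), from world to camera coordinates, as OpenCV has them. Camera axes: x right, y down, z forward; pixel columns grow to the right and rows downward; lengths in m; the calibration is good to about 2 mm. A picture is of the moment at which its call begins: read the wrist's pose just before it. camera_params takes no time and is no camera call; for the wrist camera it gives the pose at the moment of the call.
- arm.finish_job(): hands the job in; it is judged then, once.
Trained networks look in the newest picture that a camera, given by its name, has taken for a name from the list of things; names that differ only in an ending like _2 or _b are one class to them, and where a whole thing is asked for, a point or a joint stands for the part that bears it (a point fixed in the world has none). Each returns a list of dicts, best first, with "p" (0 to 1); they miss things now and then, are a little off and sometimes report something else, mostly with a low value. They report only what shows in the picture. A call takes as long as a camera call.
- arm.look_for(camera, name): "xy" ([column, row] in pixels, amid what is visible of it).
- arm.pinpoint(camera, name): "xy" ([column, row] in pixels: a listed point, or the origin of a listed thing).
The state is a dict: "t": time; "qpos": joint angles; "qd": joint speeds; "tau": joint torques, N m; "ee_pos": TCP position; "ee_rot": TCP orientation; "wrist_force": force on the tool from outside, world axes, zero at the start; "ft_torque": the same for the moment, N m; "opening": finger opening in m; "grasp_force": force on a finger pad.
Only numpy, scipy, OpenCV 4.12 (cv2) and the standard library are available. Lean on these libraries where they do the work, as an engineer would, in place of code of your own. Each camera call takes 0.05 s, during which the arm holds its last target. There are 200 camera calls.

## Working session

There is one attempt and no reset: what is moved stays moved. The work goes in short steps, Python scripts to look and compute and a tool call to move; the robot and the scene stay as the last step left them, time stands still between calls to the robot, and variables do not carry over. Pictures are saved under pics/ and viewed, at most 10 in all, crops included, and the job is handed in when it is done.

Besides the shell and the picture viewer there is one more tool, called after ">>>" as name(argument=value, ...), one argument or row to a line, values as JSON. arm_command: Moves the arm, as the interface text tells. Its arguments: {"type":"object","properties":{"steps":{"type":"array"}},"required":["steps"]}

```bash
mkdir -p pics
cat > h.py <<'E'
import numpy as np, cv2
from bench import arm
def cam(n):
    c=arm.camera_params(n); f=210/np.tan(np.radians(c['fovy'])/2)
    K=np.array([[f,0,c['cx']],[0,f,c['cy']],[0,0,1]]); R=cv2.Rodrigues(np.array(c['rvec'],float))[0]; t=np.array(c['tvec'],float)
    return K,R,t
def ray(n,xy):
    K,R,t=cam(n); d=R.T@np.linalg.inv(K)@np.array([*xy,1.]); return -R.T@t,d
def atz(n,xy,z):
    o,d=ray(n,xy); return o+d*(z-o[2])/d[2]
def tri(a,xa,b,xb):
    Ps=[]
    for n in(a,b):
        K,R,t=cam(n); Ps.append(K@np.c_[R,t])
    X=cv2.triangulatePoints(Ps[0],Ps[1],np.array(xa,float),np.array(xb,float)).ravel(); return X[:3]/X[3]
E
python3 - <<'E'
from h import *
np.set_printoptions(precision=3,suppress=True)
ims=[]
for n in('top','side'):
    im=arm.read_camera(n); cv2.imwrite(f'pics/{n}0.png',im[:,:,::-1])
    print(n,arm.camera_params(n))
D={}
for n in('top','side'):
    for k in('rail_mid','case','lid'):
        r=arm.pinpoint(n,k)[:2]; D[n,k]=r; print(n,k,[(x['xy'],round(x['p'],2)) for x in r])
for k in('rail_mid','case','lid'):
    if D['top',k] and D['side',k]: print(k,tri('top',D['top',k][0]['xy'],'side',D['side',k][0]['xy']))
for k in 'pen_tin wax slate bowl jar tape loupe stone'.split():
    r=arm.pinpoint('top',k)[:1]
    if r: print(k,r[0]['p'],atz('top',r[0]['xy'],0))
print(arm.get_obs())
E
```

```text
top {'fovy': 50.003881244001775, 'cx': 276.5302144568618, 'cy': 213.58012993895764, 'rvec': array([ 2.152, -2.209,  0.101]), 'tvec': array([0.042, 0.548, 1.116])}
side {'fovy': 46.47835970732153, 'cx': 285.4073125375388, 'cy': 211.32149272340305, 'rvec': array([ 0.757, -2.553,  1.194]), 'tvec': array([0.476, 0.227, 1.237])}
top rail_mid [([301.5, 228.8], 0.75), ([246.1, 269.0], 0.54)]
top case [([289.7, 175.3], 0.7)]
top lid [([291.1, 163.2], 0.63)]
side rail_mid [([308.0, 198.9], 0.79)]
side case [([263.8, 207.5], 0.58), ([276.7, 309.3], 0.54)]
side lid [([260.2, 186.0], 0.73)]
rail_mid [ 0.507 -0.03   0.085]
case [ 0.65  -0.01   0.001]
lid [ 0.665 -0.012  0.077]
pen_tin 0.7 [0.416 0.099 0.   ]
wax 0.77 [ 0.442 -0.055  0.   ]
bowl 0.79 [0.543 0.357 0.   ]
jar 0.91 [ 0.554 -0.358  0.   ]
tape 0.62 [ 0.67  -0.357  0.   ]
loupe 0.61 [0.411 0.301 0.   ]
stone 0.6 [0.551 0.349 0.   ]
{'t': 0.8, 'qpos': array([-1.37 ,  0.527,  1.433,  0.   ,  1.181, -0.178]), 'qd': array([-0.001, -0.002, -0.002,  0.001, -0.   , -0.001]), 'tau': array([ -0.001, -43.996, -17.698,   0.064,   0.05 ,  -0.   ]), 'ee_pos': array([ 0.232, -0.58 ,  0.223]), 'ee_rot': array([3.142, 0.   , 0.38 ]), 'wrist_force': array([-0.422, -0.466,  0.301]), 'ft_torque': array([0.032, 0.003, 0.027]), 'grasp_force': 0.0, 'opening': 0.08693942091673063}
```

View pics/top0.png

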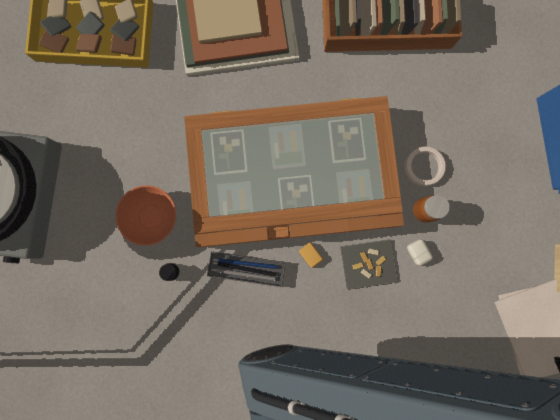

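View pics/side0.png

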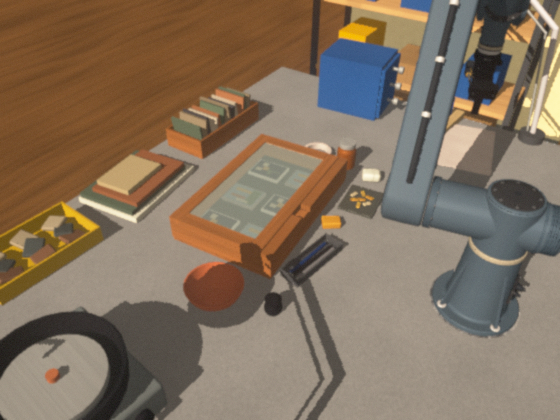

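Top view: the case's front rail runs from about (195,240) to (402,222). A slightly different patch near (278,232) looks like the notch. In the side view the notch shows near (300,212). I'll zoom in on the rail.

Run:
```python
from h import *
np.set_printoptions(precision=4,suppress=True)
a=cv2.imread('pics/top0.png')[205:255,185:415]; a=cv2.resize(a,None,fx=3.4,fy=3.4,interpolation=cv2.INTER_CUBIC)
b=cv2.imread('pics/side0.png')[160:270,240:360]; b=cv2.resize(b,None,fx=3.6,fy=3.6,interpolation=cv2.INTER_CUBIC)
c=np.zeros((a.shape[0]+b.shape[0],max(a.shape[1],b.shape[1]),3),np.uint8); c[:a.shape[0],:a.shape[1]]=a; c[a.shape[0]:,:b.shape[1]]=b
cv2.imwrite('pics/crop0.png',c); print(c.shape,a.shape)
for n in('top','side'):
    for k in ('rail_mid','catch'):
        arm.read_camera(n); print(n,k,[(x['xy'],round(x['p'],2),atz(n,x['xy'],.085 if k=='rail_mid' else .07)) for x in arm.pinpoint(n,k)+arm.look_for(n,k)])
```

```text
(566, 782, 3) (170, 782, 3)
top rail_mid [([299.3, 230.7], 0.63, array([ 0.501 , -0.0255,  0.085 ])), ([293.6, 167.2], 0.64, array([ 0.6547, -0.0165,  0.085 ])), ([145.2, 216.9], 0.59, array([0.5436, 0.3414, 0.085 ]))]Traceback (most recent call last):
  File "<stdin>", line 9, in <module>
ValueError: it knows: bowl, case, jar, lid, loupe, pen_tin, rail_mid, slate, stone, tape, wax
```

View pics/crop0.png

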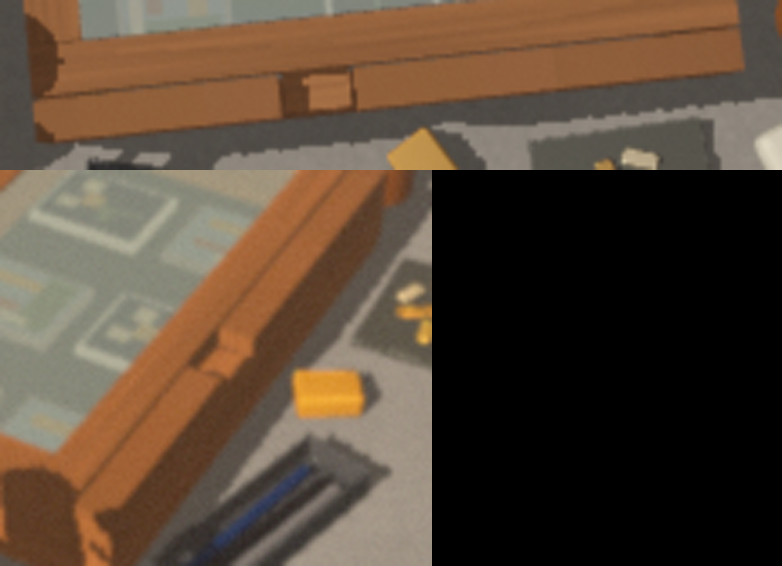

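The crop shows the notch clearly, between about x=281 and 354 (top image 267.6 to 289). Its plate is lit on the right. Next I'll convert this to world coordinates.

Run:
```python
from h import *
np.set_printoptions(precision=4,suppress=True)
P={}
for k,(u,v) in dict(bl=(36,98),br=(740,27),fl=(40,140),fr=(743,70),nlb=(281,76),nlf=(280,116),nrb=(354,70),nrf=(355,110)).items():
    P[k]=atz('top',(185+u/3.4-.35,205+v/3.4-.35),.085); print(k,P[k])
s={}
for k,(u,v) in dict(nr_b=(222,335),nr_f=(251,350),nl_b=(190,365),nl_f=(222,378)).items():
    s[k]=atz('side',(240+u/3.6-.35,160+(v-170)/3.6-.35),.085); print('side',k,s[k])
m=(P['bl']+P['br']+P['fl']+P['fr'])/4; y=(P['bl']-P['br']+P['fl']-P['fr'])/2; print('mid',m,'len',np.linalg.norm(y),'yaw',np.degrees(np.arctan2(-y[0],y[1])))
n=sum(P[k] for k in('nlb','nlf','nrb','nrf'))/4; print('notch',n,'off',(n-m)@y/np.linalg.norm(y))
for k in 'wax pen_tin slate stone jar'.split():
    arm.read_camera('side'); r=arm.pinpoint('side',k)[:1]; print(k,[atz('side',x['xy'],0) for x in r])
```

```text
bl [0.5009 0.2225 0.085 ]
br [ 0.5379 -0.2737  0.085 ]
fl [0.4715 0.22   0.085 ]
fr [ 0.5075 -0.2743  0.085 ]
nlb [0.5118 0.0506 0.085 ]
nlf [0.4838 0.052  0.085 ]
nrb [ 0.5147 -0.0007  0.085 ]
nrf [ 0.4866 -0.0006  0.085 ]
side nr_b [0.5088 0.0068 0.085 ]
side nr_f [0.4805 0.01   0.085 ]
side nl_b [0.5105 0.0515 0.085 ]
side nl_f [0.482 0.051 0.085]
mid [ 0.5044 -0.0264  0.085 ] len 0.4966177738947554 yaw 4.215794573547437
notch [0.4992 0.0253 0.085 ] off 0.05192934127028603
wax [array([ 0.4413, -0.0642,  0.    ])]
pen_tin [array([ 0.4012,  0.1142, -0.    ])]
slate [array([ 0.4228, -0.1911,  0.    ])]
stone [array([ 0.4431, -0.3164,  0.    ])]
jar [array([ 0.5549, -0.3472, -0.    ])]
```

>>> arm_command(
  steps=[-1,0,0,0,0,0,0.0733,-1,0,0,0,0,0,0.0733,-1,0.386,-0.634,0,0,0,0,-1,0.386,-0.634,0,0,0,0,-1,0.386,-0.634,0,0,0,0,-1,0.386,-0.634,0,0,0,0,-1,0.386,-0.634,0,0,0,0,-1,0.386,-0.634,0,0,0,0,-1,0.386,-0.634,0,0,0,0,-1,0.386,-0.634,0,0,0,0],
)

```text
t: 2.75
ee_pos: [0.3678, -0.3153, 0.2228]
ee_rot: [3.141, -0.0, 0.073]
wrist_force: [0.1, -0.3, 0.3]
opening: 0.002
grasp_force: 0.0
```

>>> arm_command(
  steps=[-1,0.386,-0.634,0.25,0,0,0,-1,0.386,-0.634,0.25,0,0,0,-1,0.386,-0.634,0.25,0,0,0,-1,0.386,-0.634,0.25,0,0,0,-1,0.386,-0.634,0.25,0,0,0,-1,0.386,-0.634,0.25,0,0,0,-1,0.386,-0.634,0.25,0,0,0,-1,0.386,-0.634,0.25,0,0,0,-1,0,0,0,0,0,0,-1,0,0,0,0,0,0],
)

```text
t: 4.0
ee_pos: [0.5028, -0.0524, 0.1227]
ee_rot: [3.141, -0.0, 0.073]
wrist_force: [-0.4, -0.3, 0.0]
opening: 0.0004
grasp_force: 0.0
```

>>> arm_command(
  steps=[-1,0,0,0.16,0,0,0,-1,0,0,0.16,0,0,0,-1,0,0,0.16,0,0,0,-1,0,0,0.16,0,0,0,-1,0,0,0.02,0,0,0,-1,0,0,0.02,0,0,0,-1,0,0,0.02,0,0,0,-1,0,0,0.02,0,0,0,-1,0,0,0.02,0,0,0,-1,0,0,0.02,0,0,0],
)

```text
t: 5.25
ee_pos: [0.503, -0.0521, 0.0854]
ee_rot: [3.141, -0.0, 0.073]
wrist_force: [-3.0, 0.1, 13.5]
opening: 0.0004
grasp_force: 6.9
```

>>> arm_command(
  steps=[-1,0,-0.1,-0.008,0,0,0,-1,0,-0.1,0,0,0,0,-1,0,-0.1,0,0,0,0,-1,0,-0.1,0,0,0,0,-1,0,-0.1,0,0,0,0,-1,0,-0.1,0,0,0,0,-1,0,-0.1,0,0,0,0,-1,0,-0.1,0,0,0,0,-1,0,-0.1,0,0,0,0,-1,0,-0.1,0,0,0,0],
)

```text
t: 6.5
ee_pos: [0.5, -0.0025, 0.0854]
ee_rot: [3.14, -0.002, 0.073]
wrist_force: [0.4, -3.7, 4.8]
opening: 0.0005
grasp_force: 2.6
```

>>> arm_command(
  steps=[-1,0,-0.08,0,0,0,0,-1,0,-0.08,0,0,0,0,-1,0,-0.08,0,0,0,0,-1,0,-0.08,0,0,0,0,-1,0,-0.08,0,0,0,0,-1,0,-0.08,0,0,0,0,-1,0,-0.08,0,0,0,0,-1,0,0,0,0,0,0,-1,0,0,0,0,0,0,-1,0,0,0,0,0,0],
)

```text
t: 7.75
ee_pos: [0.4972, 0.0255, 0.085]
ee_rot: [3.142, -0.0, 0.073]
wrist_force: [-0.4, 1.0, -0.5]
opening: 0.0004
grasp_force: 0.0
```

>>> arm_command(
  steps=[-1,0,0,0.06,0,0,0,-1,0,0,0.06,0,0,0,-1,0,0,0.06,0,0,0,-1,0,0,0.06,0,0,0,-1,0,0,0.02,0,0,0,-1,0,0,0.02,0,0,0,-1,0,0,0.02,0,0,0,-1,0,0,0.02,0,0,0,-1,0,0,0.02,0,0,0,-1,0,0,0,0,0,0],
)

```text
t: 9.0
ee_pos: [0.497, 0.0257, 0.0687]
ee_rot: [3.141, -0.0, 0.073]
wrist_force: [-1.5, -1.2, 7.1]
opening: 0.0003
grasp_force: 3.5
```

>>> arm_command(
  steps=[-1,0,0,0.015,0,0,0,-1,0,0,0.015,0,0,0,-1,0,0,0.015,0,0,0,-1,0,0,0.015,0,0,0,-1,0,0,0.015,0,0,0,-1,0,0,0,0,0,0,-1,0,0,0,0,0,0,-1,0,0,0,0,0,0,-1,0,0,0,0,0,0,-1,0,0,0,0,0,0],
)

```text
t: 10.25
ee_pos: [0.497, 0.0256, 0.0656]
ee_rot: [3.141, -0.0, 0.073]
wrist_force: [-3.1, -1.9, 12.9]
opening: 0.0008
grasp_force: 5.6
```

>>> arm_command(
  steps=[-1,0,0,0.015,0,0,0,-1,0,0,0.015,0,0,0,-1,0,0,0,0,0,0,-1,0,0,0,0,0,0,-1,0,0,0,0,0,0,-1,0,0,0,0,0,0,-1,0,0,0,0,0,0,-1,0,0,0,0,0,0,-1,0,0,0,0,0,0,-1,0,0,0,0,0,0],
)

```text
t: 11.5
ee_pos: [0.497, 0.0256, 0.065]
ee_rot: [3.141, -0.001, 0.073]
wrist_force: [-4.3, -0.1, 20.8]
opening: 0.0
grasp_force: 9.3
```

Run:
```python
from h import *
cv2.imwrite('pics/side1.png',arm.read_camera('side')[:,:,::-1])
```

```text
(no output)
```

View pics/side1.png

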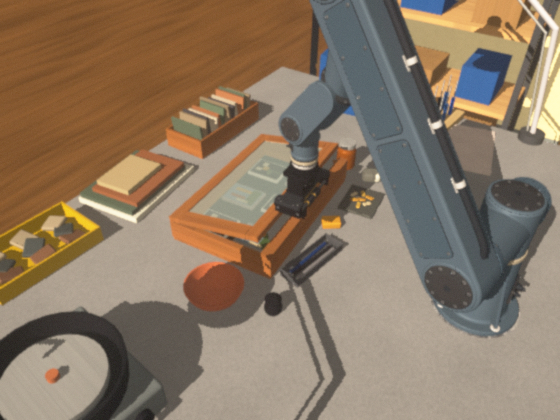

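The lid's front edge has lifted near (215,240), and the force climbs steeply, so the plate is at its stop. I'll withdraw towards the robot and up.

>>> arm_command(
  steps=[-1,-0.05,0,-0.1,0,0,0,-1,-0.1,0,-0.1,0,0,0,-1,-0.25,0,-0.15,0,0,0,-1,-0.25,0,-0.15,0,0,0,-1,-0.25,0,-0.15,0,0,0,-1,-0.25,0,-0.15,0,0,0,-1,-0.25,0,-0.15,0,0,0,-1,-0.25,0,-0.15,0,0,0,-1,-0.25,0,-0.15,0,0,0,-1,0,0,-0.15,0,0,0],
)

```text
t: 12.8
ee_pos: [0.401, 0.0189, 0.1331]
ee_rot: [-3.141, 0.001, 0.072]
wrist_force: [-0.3, -0.9, 0.4]
opening: 0.0008
grasp_force: 0.0
```

>>> arm_command(
  steps=[-1,0,0.3,-0.1,0,0,0,-1,0,0.3,-0.1,0,0,0,-1,0,0.3,-0.1,0,0,0,-1,0,0.3,-0.1,0,0,0,-1,0,0.3,-0.1,0,0,0,-1,0,0.3,0,0,0,0,-1,0,0.3,0,0,0,0,-1,0,0.3,0,0,0,0,-1,0,0,0,0,0,0,-1,0,0,0,0,0,0],
)

```text
t: 14.05
ee_pos: [0.4107, -0.1007, 0.1575]
ee_rot: [-3.141, 0.001, 0.072]
wrist_force: [0.1, 1.3, 0.4]
opening: 0.0006
grasp_force: 0.0
```

>>> arm_command(
  steps=[-1,0,0,0,0,0,0,-1,0,0,0,0,0,0,-1,0,0,0,0,0,0,-1,0,0,0,0,0,0,-1,0,0,0,0,0,0,-1,0,0,0,0,0,0,-1,0,0,0,0,0,0,-1,0,0,0,0,0,0,-1,0,0,0,0,0,0,-1,0,0,0,0,0,0],
)

```text
t: 15.3
ee_pos: [0.4112, -0.1009, 0.1577]
ee_rot: [-3.142, -0.0, 0.073]
wrist_force: [-0.4, 0.2, -0.3]
opening: 0.0002
grasp_force: 0.0
```

>>> arm_command(
  steps=[-1,0,0,0,0,0,0,-1,0,0,0,0,0,0,-1,0,0,0,0,0,0,-1,0,0,0,0,0,0,-1,0,0,0,0,0,0,-1,0,0,0,0,0,0,-1,0,0,0,0,0,0,-1,0,0,0,0,0,0,-1,0,0,0,0,0,0,-1,0,0,0,0,0,0],
)

```text
t: 16.55
ee_pos: [0.4111, -0.1009, 0.1577]
ee_rot: [-3.142, 0.0, 0.073]
wrist_force: [0.9, -1.1, 0.2]
opening: 0.0008
grasp_force: 0.0
```

>>> arm_command(
  steps=[-1,0,0,0,0,0,0,-1,0,0,0,0,0,0,-1,0,0,0,0,0,0,-1,0,0,0,0,0,0,-1,0,0,0,0,0,0,-1,0,0,0,0,0,0,-1,0,0,0,0,0,0,-1,0,0,0,0,0,0,-1,0,0,0,0,0,0,-1,0,0,0,0,0,0],
)

```text
t: 17.8
ee_pos: [0.4111, -0.1009, 0.1577]
ee_rot: [3.142, 0.0, 0.073]
wrist_force: [0.6, -0.7, 0.3]
opening: 0.0003
grasp_force: 0.0
```

Run:
```python
from h import *
cv2.imwrite('pics/side2.png',arm.read_camera('side')[:,:,::-1])
```

```text
(no output)
```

View pics/side2.png

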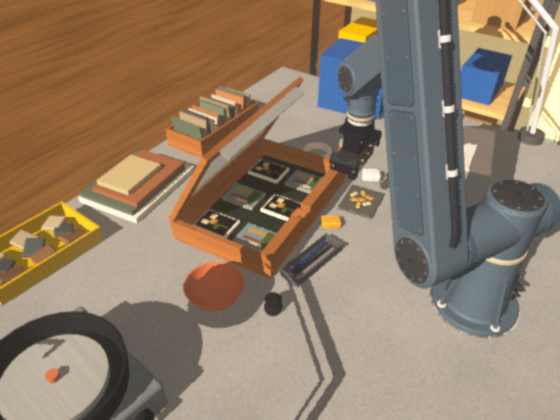

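The lid is up, with its top edge near (300,82). The hand is clear and the other items look undisturbed. I'll check the lid has settled before handing in.

>>> arm_command(
  steps=[-1,0,0,0,0,0,0,-1,0,0,0,0,0,0,-1,0,0,0,0,0,0,-1,0,0,0,0,0,0,-1,0,0,0,0,0,0,-1,0,0,0,0,0,0,-1,0,0,0,0,0,0,-1,0,0,0,0,0,0,-1,0,0,0,0,0,0,-1,0,0,0,0,0,0],
)

```text
t: 19.1
ee_pos: [0.4111, -0.1009, 0.1577]
ee_rot: [-3.142, 0.0, 0.073]
wrist_force: [0.2, -0.6, 0.9]
opening: 0.0006
grasp_force: 0.0
```

Run:
```python
from h import *
a=cv2.imread('pics/side2.png').astype(int); b=arm.read_camera('side')[:,:,::-1].astype(int)
d=np.abs(a-b).sum(2); print('lid diff',d[70:230,170:310].mean(),(d[70:230,170:310]>60).sum(),'ref',d[200:400,0:170].mean())
# expected top front corners of the lid at tilt th, projected
K,R,t=cam('side'); ex=np.array([.9973,.0735,0]); ey=np.array([-.0735,.9973,0]); m=np.array([.503,-.027,0])
for th in(.8,.95,1.05):
    for s in(.25,-.25):
        p=m+ex*(.017+.284-.284*np.cos(th))+ey*s+[0,0,.077+.284*np.sin(th)]
        q=K@(R@p+t); print(th,s,(q[:2]/q[2]).round())
```

```text
lid diff 6.067008928571428 0 ref 5.7194705882352945
0.8 0.25 [226. 179.]
0.8 -0.25 [318.  94.]
0.95 0.25 [214. 166.]
0.95 -0.25 [309.  83.]
1.05 0.25 [205. 158.]
1.05 -0.25 [302.  77.]
```

The lid is still, and its corners, near (302,79) and (205,158), match a tilt of 1.05 rad.

```bash
python3 -c "
from bench import arm
print(arm.finish_job())"
```

```text
the job is handed in; nothing more can be done
None
```

I felt along the rail to the notch, pressed the catch to its stop, and handed the job in with the lid at rest fully open (about 1.05 rad), the hand clear, and the other items looking undisturbed in the last picture; no verdict came back.

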